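# Turn the model engine pod over and hold its socket up for gluing

### The job

The model ship's engine pod lies in the wooden V cradle with its solid orange boss uppermost; the other orange boss, facing down underneath, has the blind hole for the mounting rod. Turn the pod over (it may be set back in the cradle and regripped as often as you like) until you find the hole, then finish while still holding the pod in the gripper over the cradle, still, with the hole facing straight up, lifted about 10 cm above where it lay so that glue can be dripped in. Leave everything else on the bench where it is.

Things in the scene. Friction and masses are not known exactly. Their poses are not given: they have to be found in the camera images.
- pod: loose grey engine pod, 90 g: two drums (40 mm diameter, 17 mm long, blue bands) joined by a 22 mm waist; 56 mm long overall, gripped across its flat ends. Two orange bosses in the waist, one on each side: one has the blind hole, one is solid. Origin: its centre. z axis: along its length (level at start). x axis: out through the holed boss; starts within 63 degrees of down.
- pod_hole (a point): mouth of the blind hole (14 mm diameter, about 10 mm deep), in the middle of its boss's rim, 18 mm from the pod's origin along the pod's x axis. Both bosses are 21 mm across and lie just inside the drums' outline, so the pod can be laid in the cradle at any roll angle and stays as laid.
- cradle: wooden V cradle fixed to the bench: base 110 x 90 x 14 mm, two posts, each with a 90 degree black V 8 mm wide, 16 mm either side of the middle, under the drums; pod ends stick out 8 mm past the Vs. V arms reach 29 mm to each side, 3 mm below the pod's axis. Origin: the resting pod's centre, 75 mm above the bench. x axis: up. z: level, along the groove. y: level, across it.
- ship: bystander: grey plastic model spaceship 240 x 136 x 80 mm, origin under its middle
- varnish: bystander: small clear bottle with black cap, 36 mm diameter, 85 mm tall, origin at the centre of its foot
- paint: bystander: small blue paint jar, 34 mm diameter, 40 mm tall, origin at the centre of its foot
- brush: bystander: paint brush 170 mm long lying flat along its x axis
- driver: bystander: screwdriver 150 mm long lying flat along its x axis
- carton: bystander: open cardboard box 130 x 100 x 85 mm, origin under its middle
- nosecone: bystander: grey plastic nose cone, 40 mm diameter, 37 mm tall, origin at the centre of its foot
Not all that is in view belongs to the job. Leave any blue look-alike of the cradle alone.

How it is judged:
By the outcome, as a careful person would: the job done as asked, in the order asked, and still so for the second after the job is handed in, while the arm keeps its last pose, push and grip.
It also fails if it takes over 61 s, if anything falls off the work surface, if the arm or the gripper's body presses on something with over 40 N, if the wrist force passes 120 N, or if a joint passes its speed limit or range.

### The arm

A 6-joint arm with a two-finger parallel gripper is mounted at the origin on the work surface. World frame = base frame: x ahead of the robot, y to its left, z up, the work surface at z = 0. Lengths are in m, angles in rad, forces in N, time in s.
With the tool pointing down it reaches from about 0.3 to 0.875 m from the base axis. Payload 6.4 kg.
Tool frame: the origin (TCP) lies on the centre line of the jaws, within the pads' length; the fingertips stand arm.tcp_to_tips ahead of it and the grasp point (between the pads) lies 5 mm behind it (arm.tcp_to_tips is the distance from the TCP to the fingertips, in m); z points along the fingers, y is the line along which they close (so a half turn about z gives the same grasp; the last joint's range is limited). The gripper opens to 88 mm and grips with 3 to 60 N. Pads are 18 mm wide; open, the fingers measure 123 mm over their backs; the gripper's body (75 mm by 187 mm) begins 45 mm behind the grasp point.
Start: joints at [-1.375, 0.181, 1.607, -0, 1.354, -0.206], TCP at [0.225, -0.529, 0.253] pointing down, gripper open.
Joint ranges: [-2.99, 2.99], [-0.89, 2.07], [0.3, 2.58], [-1.14, 4.28], [0, 2.63], [-3.12, 3.12]. Speed limits (rad/s): [2.57, 2.57, 3.01, 3.14, 3.14, 3.14].

### API

Orientations are given as a unit quaternion [w, x, y, z].
In Python, from station import arm gives the robot as it stands.
- The arm moves only by the tool play_rows, never from a script. Its argument "targets" is a list of rows, each a list of 7 numbers: the shift along the tool's x, y, z in m, then the turn, a rotation vector about the tool's x, y, z in rad, then the finger opening in m, from 0 to 0.0881. In form: [[tx, ty, tz, rx, ry, rz, jaw], ...]. A call has exactly 5 rows; each row shifts and turns the commanded pose from where the row before left it, along the tool's axes as they then stand; what a row does not reach is not made up. A row lasts 1/12 s, in which the tool goes at most 41.7 mm and 7.16 degrees, less where a joint would pass 70% of its speed; a pose out of reach is approached as far as the arm can. A call is refused whole if a number of a shift passes 0.0417 or a number of a turn 0.125, either way. A call with a gripper value outside its range is refused whole. The fingers move at their own pace and stop on an object; "newtons" is the grip in N (left out, the last holds). Time passes only in rows, so rows that do not move let the fingers close, or fill a call up. It gives the time, the measured TCP pose, the force, the opening and the grip force at its end, in the units of the state.
- arm.get_obs(): the state, without advancing time (a new reading comes with each control period).
- arm.snapshot(name): name is "side" or "top"; returns the picture (420x560x3 uint8, blue, green, red); there is no depth.
- arm.camera_model(name): a dict with "camera_matrix" (3x3 intrinsics, pixels), "R" (3x3) and "t" (3): a world point X has camera coordinates R X + t. Camera axes: x right, y down, z forward; pixel columns grow to the right and rows downward; lengths in m; the calibration is good to about 2 mm. A picture is of the moment at which its call begins. camera_model takes no time and is no camera call.
- arm.job_done(): hands the job in; it is judged then, once.
The state is a dict: "time_s": time; "joints": joint angles; "joint_vel": joint speeds; "tau": joint torques, N m; "ee_pos": TCP position; "tcp_rot": TCP orientation; "ft_force": force on the tool from outside, world axes, zero at the start; "torque": the same for the moment, N m; "opening": finger opening in m; "finger_force": force on a finger pad.
Only numpy, scipy, OpenCV 4.12 (cv2) and the standard library are available. Lean on these libraries where they do the work, as an engineer would, in place of code of your own. Each camera call takes 0.05 s, during which the arm holds its last target. There are 200 camera calls.

## Working session

There is one attempt and no reset: what is moved stays moved. The work goes in short steps, Python scripts to look and compute and a tool call to move; the robot and the scene stay as the last step left them, time stands still between calls to the robot, and variables do not carry over. Pictures are saved under pics/ and viewed, at most 10 in all, crops included, and the job is handed in when it is done.

Besides the shell and the picture viewer there is one more tool, called after ">>>" in YAML: its name, and indented under it one key for each argument. play_rows: Moves the arm, as the interface text tells. Its arguments: {"type":"object","properties":{"targets":{"type":"array"},"newtons":{"type":"number"}},"required":["targets"]}

```bash
mkdir -p pics; ls
python3 - <<'E'
from station import arm
import cv2,numpy as np
for n in("side","top"):
    cv2.imwrite(f"pics/{n}0.png",arm.snapshot(n))
    m=arm.camera_model(n);R=np.array(m["R"]);print(n,m["camera_matrix"],R.tolist(),(-R.T@np.array(m["t"])).tolist())
print(arm.tcp_to_tips,arm.get_obs())
E
```

```text
pics
side [[538.59808923   0.         269.39370333]
 [  0.         538.59808923 214.18731872]
 [  0.           0.           1.        ]] [[-0.9618037724678016, -0.27345583488058195, 0.012466340139332347], [-0.16093706298238655, 0.528037901564583, -0.833831659431252], [0.22143343249227077, -0.8039887318122285, -0.5518780246518746]] [0.13503382663447286, 1.2655552173226716, 0.9069296631157252]
top [[494.04342989   0.         285.6779388 ]
 [  0.         494.04342989 209.60954294]
 [  0.           0.           1.        ]] [[0.019805964557884644, -0.9996960061926389, 0.014683969845339043], [-0.9978248709954192, -0.020688244590662368, -0.06259012189420857], [0.06287488044447304, -0.01341237258071569, -0.9979312890529333]] [0.3922179294893992, 0.039300426303051694, 1.5990642839851374]
0.014 {'time_s': 0.1, 'joints': array([-1.37528001e+00,  1.81435261e-01,  1.60789931e+00,  5.26848229e-06,
        1.35382156e+00, -2.06298137e-01]), 'joint_vel': array([ 0.0003575 , -0.00231122, -0.00152764, -0.00032745, -0.00016363,
       -0.00116613]), 'tau': array([ 1.12613347e-03, -4.34815228e+01, -3.42692542e+01,  7.04772072e-02,
        3.40324827e-02, -3.86400075e-05]), 'ee_pos': array([ 0.22480278, -0.52873107,  0.25192214]), 'tcp_rot': array([-7.81708754e-04,  9.79885751e-01,  1.99557772e-01,  6.78623304e-06]), 'ft_force': array([-0.10590083, -0.77393699, -0.1306305 ]), 'torque': array([ 0.01849609, -0.0514554 , -0.00359992]), 'finger_force': 0.0, 'opening': 0.08811101357486015}
```

View pics/side0.png

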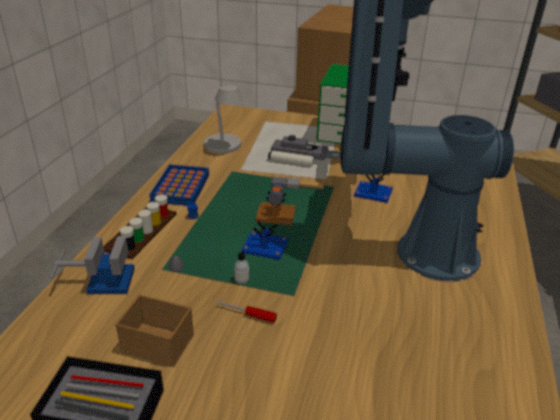

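View pics/top0.png

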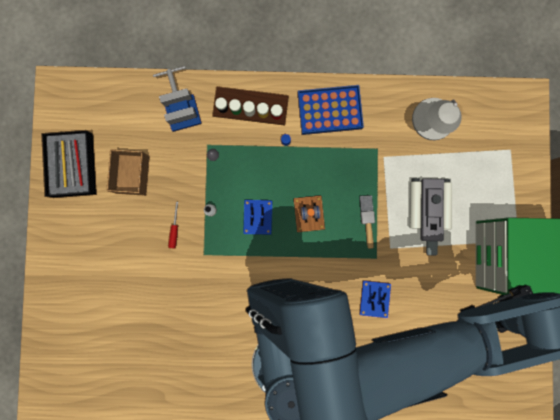

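The side view shows the wooden cradle at about (277,212), and the top view shows it at (310,212) with the pod's axis roughly along the image columns. The blue look-alikes at (257,216) and (375,299) have to be left alone. I'll zoom in next.

```bash
cat > h.py <<'E'
import cv2,numpy as np
from station import arm
def cam(n):
    m=arm.camera_model(n);return np.array(m["camera_matrix"]),np.array(m["R"]),np.array(m["t"]).ravel()
def ray(n,uv):
    K,R,t=cam(n);d=R.T@np.linalg.solve(K,[uv[0],uv[1],1]);return -R.T@t,d/np.linalg.norm(d)
def onz(n,uv,z):
    c,d=ray(n,uv);return c+d*(z-c[2])/d[2]
def tri(us,ut):
    A=np.zeros((3,3));b=np.zeros(3)
    for n,uv in(("side",us),("top",ut)):
        c,d=ray(n,uv);P=np.eye(3)-np.outer(d,d);A+=P;b+=P@c
    return np.linalg.solve(A,b)
def proj(n,X):
    K,R,t=cam(n);p=K@(R@np.asarray(X)+t);return p[:2]/p[2]
E
python3 - <<'E'
from h import *
s=cv2.imread("pics/side0.png");t=cv2.imread("pics/top0.png")
a=cv2.resize(s[165:265,235:335],(400,400),interpolation=cv2.INTER_CUBIC)
b=cv2.resize(t[187:237,285:335],(400,400),interpolation=cv2.INTER_CUBIC)
cv2.imwrite("pics/z0.png",np.hstack([a,b]))
h=cv2.cvtColor(t,cv2.COLOR_BGR2HSV)
m=cv2.inRange(h,(4,110,60),(22,255,255));m2=np.zeros_like(m);m2[187:237,285:335]=m[187:237,285:335]
c=max(cv2.findContours(m2,0,1)[0],key=cv2.contourArea);r=cv2.minAreaRect(c);print(r)
for p in cv2.boxPoints(r):print(onz("top",p,.014))
print(onz("top",r[0],.014),onz("top",(310,212),.09))
E
```

```text
((308.73583984375, 213.3675994873047), (33.770999908447266, 27.663105010986328), 83.8844985961914)
[ 0.52987364 -0.00543513  0.014     ]
[ 0.54127632 -0.0939517   0.014     ]
[ 0.43330211 -0.10717769  0.014     ]
[ 0.42207523 -0.01901232  0.014     ]
[ 0.48151634 -0.05638178  0.014     ] [ 0.48150801 -0.05559652  0.09      ]
```

View pics/z0.png

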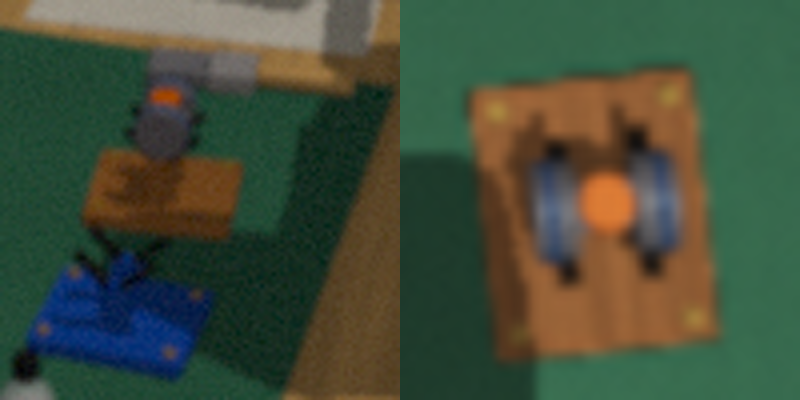

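Run:
```python
from h import *
o={}
for n,(x0,x1,y0,y1) in dict(side=(265,290,180,198),top=(298,322,200,226)).items():
    im=cv2.imread(f"pics/{n}0.png");h=cv2.cvtColor(im,cv2.COLOR_BGR2HSV)
    m=cv2.inRange(h,(4,195 if n=="top" else 180,150),(16,255,255));k=np.zeros_like(m);k[y0:y1,x0:x1]=m[y0:y1,x0:x1]
    M=cv2.moments(k,True);o[n]=(M["m10"]/M["m00"],M["m01"]/M["m00"]);print(n,M["m00"],o[n],cv2.boundingRect(k))
    if n=="top":
        # dark V arms / blue bands
        b=cv2.inRange(h,(100,60,60),(125,255,255));k=np.zeros_like(b);k[y0:y1,x0:x1]=b[y0:y1,x0:x1]
        for c in cv2.findContours(k,0,1)[0]:
            if cv2.contourArea(c)>4:print("band",cv2.minAreaRect(c),onz("top",cv2.minAreaRect(c)[0],.09))
X=tri(o["side"],o["top"]);print("boss",X,proj("side",X),proj("top",X))
for z in(.085,.093):print(onz("top",o["top"],z),onz("side",o["side"],z))
for c in((.4815,-.0564,.075),(.4815,-.0564,.093)):print(proj("top",c),proj("side",c))
# bystander footprints
for nm,uv in dict(jar=(285,139),tray=(330,130),brush=(368,210),ship=(430,205),cab=(478,250),decoy=(257,216)).items():print(nm,onz("top",uv,.03)[:2])
```

```text
side 10.0 (276.0, 188.5) (274, 188, 5, 2)Traceback (most recent call last):
  File "<stdin>", line 6, in <module>
ZeroDivisionError: float division by zero
```

Run:
```python
from h import *
o={}
for n,(x0,x1,y0,y1) in dict(side=(265,290,180,198),top=(302,319,205,219)).items():
    im=cv2.imread(f"pics/{n}0.png");h=cv2.cvtColor(im,cv2.COLOR_BGR2HSV)
    print(n,h[189,276] if n=="side" else h[212,311])
    m=cv2.inRange(h,(4,140,150),(18,255,255));k=np.zeros_like(m);k[y0:y1,x0:x1]=m[y0:y1,x0:x1]
    M=cv2.moments(k,True);o[n]=(M["m10"]/M["m00"],M["m01"]/M["m00"]);print(n,M["m00"],o[n],cv2.boundingRect(k))
X=tri(o["side"],o["top"]);print("boss",X,proj("side",X),proj("top",X))
for z in(.085,.093):print(onz("top",o["top"],z),onz("side",o["side"],z))
for c in((.4815,-.0564,.075),(.4815,-.0564,.093)):print(proj("top",c),proj("side",c))
for nm,uv in dict(jar=(285,139),tray=(330,130),brush=(368,210),ship=(430,205),cab=(478,250),decoy=(257,216)).items():print(nm,onz("top",uv,.03)[:2])
for p in((555,150),(568,270),(635,138),(652,262)):print("Vtip",onz("top",(285+(p[0]-400)/8,187+p[1]/8),.072))
```

```text
side [ 13 255 162]
side 10.0 (276.0, 188.5) (274, 188, 5, 2)
top [ 13 193 218]
top 41.0 (310.5121951219512, 212.34146341463415) (308, 209, 6, 10)
boss [ 0.48026213 -0.05695336  0.09365916] [275.99407907 188.49957797] [310.51339139 212.3470692 ]
[ 0.48078574 -0.05750305  0.085     ] [ 0.48392036 -0.07103737  0.085     ]
[ 0.48031776 -0.05699156  0.093     ] [ 0.48052458 -0.05802806  0.093     ]
[309.95000172 212.28811526] [275.42181121 193.93534057]
[310.32525504 211.95133536] [275.53557405 188.72054808]
jar [0.71817926 0.02488898]
tray [ 0.7507782 -0.1193738]
brush [ 0.49527384 -0.2444096 ]
ship [ 0.51541411 -0.44301228]
cab [ 0.37492454 -0.59671743]
decoy [0.46884818 0.1089164 ]
Vtip [ 0.50162086 -0.0389521   0.072     ]
Vtip [ 0.45519574 -0.044795    0.072     ]
Vtip [ 0.50693182 -0.06990588  0.072     ]
Vtip [ 0.4589568  -0.07726829  0.072     ]
```

>>> play_rows:
  targets:
    - [0.028,-0.0224,0,0,0,0,0.088]
    - [0.028,-0.0224,0,0,0,0,0.088]
    - [0.028,-0.0224,0,0,0,0,0.088]
    - [0.028,-0.0224,0,0,0,0,0.088]
    - [0.028,-0.0224,0,0,0,0,0.088]

```text
time_s: 0.52
ee_pos: [0.3102, -0.3696, 0.2522]
tcp_rot: [-0.0, 0.98, 0.199, -0.0]
ft_force: [0.5, -0.2, -0.8]
opening: 0.0882
finger_force: 0.0
```

>>> play_rows:
  targets:
    - [0.028,-0.0224,0,0,0,0,0.088]
    - [0.028,-0.0224,0,0,0,0,0.088]
    - [0.028,-0.0224,0,0,0,0,0.088]
    - [0.028,-0.0224,0,0,0,0,0.088]
    - [0.028,-0.0224,0,0,0,0,0.088]

```text
time_s: 0.93
ee_pos: [0.3953, -0.2118, 0.2525]
tcp_rot: [-0.0, 0.98, 0.199, -0.0]
ft_force: [0.6, 0.4, 0.5]
opening: 0.0879
finger_force: 0.0
```

>>> play_rows:
  targets:
    - [0.028,-0.0224,0,0,0,0,0.088]
    - [0.028,-0.0224,0,0,0,0,0.088]
    - [0.028,-0.0224,0,0,0,0,0.088]
    - [0.028,-0.0224,0,0,0,0,0.088]
    - [0.028,-0.0224,0,0,0,0,0.088]

```text
time_s: 1.35
ee_pos: [0.4803, -0.0538, 0.2525]
tcp_rot: [-0.0, 0.98, 0.2, -0.0]
ft_force: [1.3, -0.2, 0.3]
opening: 0.0882
finger_force: 0.0
```

>>> play_rows:
  targets:
    - [0,0,0,0,0,0.09,0.088]
    - [0,0,0,0,0,0.09,0.088]
    - [0,0,0,0,0,0.09,0.088]
    - [0,0,0,0,0,0,0.088]
    - [0,0,0,0,0,0,0.088]

```text
time_s: 1.77
ee_pos: [0.4798, -0.0556, 0.2524]
tcp_rot: [-0.0, 0.998, 0.067, -0.0]
ft_force: [-0.0, 0.1, 0.4]
opening: 0.0881
finger_force: 0.0
```

>>> play_rows:
  targets:
    - [0,0,0,0,-0.1163,0,0.088]
    - [0,0,0,0,-0.1163,0,0.088]
    - [0,0,0,0,-0.1163,0,0.088]
    - [0,0,0,0,-0.1163,0,0.088]
    - [0,0,0,0,-0.1163,0,0.088]

```text
time_s: 2.18
ee_pos: [0.4806, -0.0561, 0.2534]
tcp_rot: [0.019, 0.955, 0.064, -0.288]
ft_force: [-0.5, -0.4, -0.2]
opening: 0.0884
finger_force: 0.0
```

>>> play_rows:
  targets:
    - [0,0,0,0,-0.1163,0,0.088]
    - [0,0,0,0,-0.1163,0,0.088]
    - [0,0,0,0,-0.1163,0,0.088]
    - [0,0,0,0,-0.1163,0,0.088]
    - [0,0,0,0,0,0,0.088]

```text
time_s: 2.6
ee_pos: [0.479, -0.0556, 0.2473]
tcp_rot: [0.031, 0.861, 0.059, -0.505]
ft_force: [-0.7, 0.1, -0.9]
opening: 0.0879
finger_force: 0.0
```

```bash
cat >> h.py <<'E'
from scipy.spatial.transform import Rotation as Ro
C=np.array([.481,-.0568,.075])
def st(c=C,back=0.0):
    o=arm.get_obs();q=o["tcp_rot"];R=Ro.from_quat([q[1],q[2],q[3],q[0]]).as_matrix()
    g=o["ee_pos"]-.005*R[:,2]
    print("t",o["time_s"],"j",np.degrees(o["joints"]).round(1),"grasp",g.round(4),"open",round(o["opening"],4),"F",o["ft_force"].round(1))
    print("tilt",np.degrees(np.arctan2(R[0,2],-R[2,2])).round(1),"z",R[:,2].round(3),"y",R[:,1].round(3),"yaw_y",np.degrees(np.arctan2(R[1,1],R[0,1])).round(1),"y_elev",np.degrees(np.arcsin(R[2,1])).round(1))
    print("to c, tool:",(R.T@(c-g)).round(4)," worldup in tool:",R[2].round(3))
    return o,R,g
E
python3 -c "
from h import *
st()"
```

```text
t 2.6 j [-10.9  39.   71.6 -20.1 127.1  67.9] grasp [ 0.4834 -0.055   0.2497] open 0.0879 F [-0.7  0.1 -0.9]
tilt -60.6 z [-0.865 -0.113 -0.489] y [ 0.133 -0.991 -0.006] yaw_y -82.4 y_elev -0.3
to c, tool: [0.1512 0.0025 0.0876]  worldup in tool: [-0.873 -0.006 -0.489]
```

>>> play_rows:
  targets:
    - [0.025,0.0005,0.0146,0,0,0,0.088]
    - [0.025,0.0005,0.0146,0,0,0,0.088]
    - [0.025,0.0005,0.0146,0,0,0,0.088]
    - [0.025,0.0005,0.0146,0,0,0,0.088]
    - [0,0,0,0,0,0,0.088]

```text
time_s: 3.02
ee_pos: [0.4774, -0.0576, 0.1327]
tcp_rot: [0.031, 0.863, 0.058, -0.5]
ft_force: [-1.2, 0.5, -0.7]
opening: 0.0883
finger_force: 0.0
```

Run:
```python
from h import *
st()
s=arm.snapshot("side");t=arm.snapshot("top")
a=cv2.resize(s[140:260,225:325],(500,600),interpolation=cv2.INTER_CUBIC)[:,50:450]
b=cv2.resize(t[167:247,275:345],(400,457),interpolation=cv2.INTER_CUBIC)
b=cv2.copyMakeBorder(b,0,143,0,0,0)
cv2.imwrite("pics/z1.png",np.hstack([a,b]))
```

```text
t 3.0167 j [-11.1  47.1  72.9 -18.1 117.6  71.6] grasp [ 0.4817 -0.057   0.1352] open 0.0883 F [-1.2  0.5 -0.7]
tilt -59.9 z [-0.86  -0.112 -0.498] y [ 0.131 -0.991 -0.004] yaw_y -82.4 y_elev -0.3
to c, tool: [ 0.0519 -0.0001  0.0305]  worldup in tool: [-0.867 -0.004 -0.498]
```

View pics/z1.png

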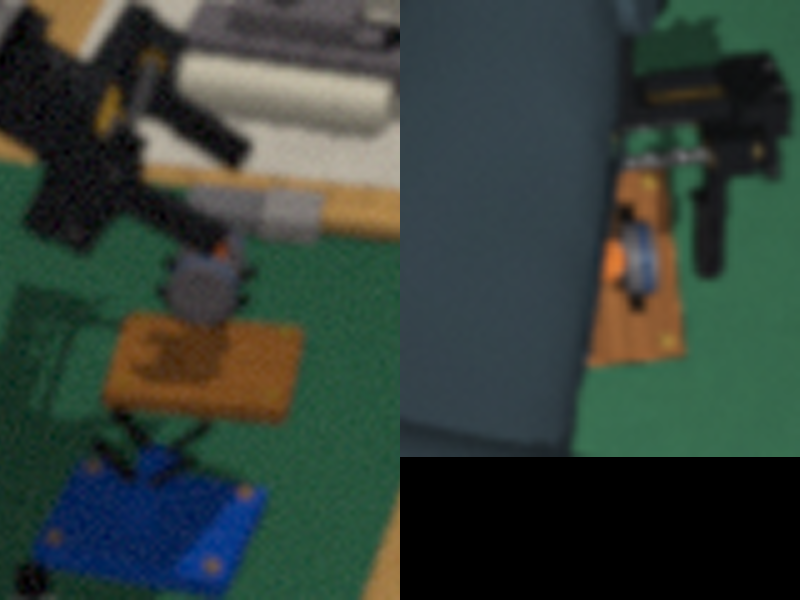

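The top view shows the far finger at zoom (710,230), clear of the pod's end at (650,260). The side view shows the fingers above the pod, straddling it. I'll go down and grip.

>>> play_rows:
  targets:
    - [0.0173,0,0.0102,0,0,0,0.088]
    - [0.0173,0,0.0102,0,0,0,0.088]
    - [0.0173,0,0.0102,0,0,0,0.088]
    - [0,0,0,0,0,0,0.088]
    - [0,0,0,0,0,0,0.07]
  newtons: 20

```text
time_s: 3.53
ee_pos: [0.4799, -0.058, 0.0785]
tcp_rot: [0.033, 0.865, 0.057, -0.498]
ft_force: [0.2, 0.1, 0.7]
opening: 0.0833
finger_force: 0.0
```

```bash
python3 -c "
from h import *
st()"
```

```text
t 3.5333 j [-11.1  51.9  71.7 -17.6 113.9  73.1] grasp [ 0.4842 -0.0574  0.081 ] open 0.0833 F [0.2 0.1 0.7]
tilt -59.7 z [-0.857 -0.114 -0.502] y [ 0.131 -0.991  0.   ] yaw_y -82.4 y_elev 0.0
to c, tool: [ 0.0036 -0.0011  0.0057]  worldup in tool: [-0.865  0.    -0.502]
```

>>> play_rows:
  targets:
    - [0.0035,0,0.0055,0,0,0,0.07]
    - [0,0,0,0,0,0,0.06]
    - [0,0,0,0,0,0,0.05]
    - [0,0,0,0,0,0,0.05]
    - [0,0,0,0,0,0,0.05]
  newtons: 20

```text
time_s: 3.95
ee_pos: [0.4767, -0.0583, 0.0718]
tcp_rot: [0.033, 0.865, 0.057, -0.498]
ft_force: [0.6, -0.0, 2.5]
opening: 0.0559
finger_force: 20.0
```

>>> play_rows:
  targets:
    - [0,0,0,0,0,0,0.05]
    - [0,0,0,0,0,0,0.05]
    - [0,0,0,0,0,0,0.05]
    - [0,0,0,0,0,0,0.05]
    - [0,0,0,0,0,0,0.05]

```text
time_s: 4.37
ee_pos: [0.4767, -0.0583, 0.0717]
tcp_rot: [0.033, 0.864, 0.057, -0.499]
ft_force: [1.7, 1.3, 5.4]
opening: 0.0561
finger_force: 20.0
```

```bash
python3 -c "
from h import *
st()"
```

```text
t 4.3667 j [-11.2  52.2  72.1 -17.6 113.2  73.3] grasp [ 0.481  -0.0578  0.0742] open 0.0561 F [1.7 1.3 5.4]
tilt -59.7 z [-0.858 -0.114 -0.501] y [ 0.131 -0.991  0.001] yaw_y -82.5 y_elev 0.0
to c, tool: [-0.0006 -0.001  -0.0005]  worldup in tool: [-0.866  0.001 -0.501]
```

>>> play_rows:
  targets:
    - [-0.0208,0,-0.012,0,0,0,0.05]
    - [-0.0208,0,-0.012,0,0,0,0.05]
    - [-0.0208,0,-0.012,0,0,0,0.05]
    - [-0.0208,0,-0.012,0,0,0,0.05]
    - [-0.0208,0,-0.012,0,0,0,0.05]

```text
time_s: 4.78
ee_pos: [0.4759, -0.0582, 0.1913]
tcp_rot: [0.033, 0.864, 0.057, -0.499]
ft_force: [0.2, 0.1, -1.1]
opening: 0.056
finger_force: 20.0
```

>>> play_rows:
  targets:
    - [0,0,0,0,0,-0.124,0.05]
    - [0,0,0,0,0,-0.124,0.05]
    - [0,0,0,0,0,-0.124,0.05]
    - [0,0,0,0,0,-0.124,0.05]
    - [0,0,0,0,0,-0.124,0.05]

```text
time_s: 5.2
ee_pos: [0.476, -0.0582, 0.1903]
tcp_rot: [-0.122, 0.805, 0.321, -0.485]
ft_force: [-0.5, 0.2, -2.6]
opening: 0.0564
finger_force: 20.0
```

>>> play_rows:
  targets:
    - [0,0,0,0,0,-0.124,0.05]
    - [0,0,0,0,0,-0.124,0.05]
    - [0,0,0,0,0,-0.124,0.05]
    - [0,0,0,0,0,-0.124,0.05]
    - [0,0,0,0,0,-0.124,0.05]

```text
time_s: 5.62
ee_pos: [0.476, -0.0582, 0.1902]
tcp_rot: [-0.264, 0.668, 0.551, -0.424]
ft_force: [0.1, 0.3, -0.3]
opening: 0.0557
finger_force: 20.0
```

>>> play_rows:
  targets:
    - [0,0,0,0,0,-0.124,0.05]
    - [0,0,0,0,0,-0.124,0.05]
    - [0,0,0,0,0,-0.124,0.05]
    - [0,0,0,0,0,-0.124,0.05]
    - [0,0,0,0,0,-0.124,0.05]

```text
time_s: 6.03
ee_pos: [0.476, -0.0582, 0.1902]
tcp_rot: [-0.381, 0.469, 0.728, -0.323]
ft_force: [0.1, -0.9, -1.2]
opening: 0.0554
finger_force: 20.0
```

>>> play_rows:
  targets:
    - [0,0,0,0,0,-0.124,0.05]
    - [0,0,0,0,0,-0.124,0.05]
    - [0,0,0,0,0,-0.124,0.05]
    - [0,0,0,0,0,-0.124,0.05]
    - [0,0,0,0,0,-0.124,0.05]

```text
time_s: 6.45
ee_pos: [0.476, -0.0582, 0.1902]
tcp_rot: [-0.462, 0.224, 0.837, -0.192]
ft_force: [0.4, 0.1, -1.2]
opening: 0.0556
finger_force: 20.0
```

>>> play_rows:
  targets:
    - [0,0,0,0,0,-0.124,0.05]
    - [0,0,0,0,0,-0.124,0.05]
    - [0,0,0,0,0,-0.124,0.05]
    - [0,0,0,0,0,-0.124,0.05]
    - [0,0,0,0,0,-0.124,0.05]

```text
time_s: 6.87
ee_pos: [0.476, -0.0582, 0.1902]
tcp_rot: [-0.498, -0.042, 0.865, -0.042]
ft_force: [-0.3, 0.1, -0.6]
opening: 0.0559
finger_force: 20.0
```

>>> play_rows:
  targets:
    - [0,0,0,0,0,-0.042,0.05]
    - [0,0,0,0,0,0,0.05]
    - [0,0,0,0,0,0,0.05]
    - [0,0,0,0,0,0,0.05]
    - [0,0,0,0,0,0,0.05]

```text
time_s: 7.28
ee_pos: [0.4761, -0.0582, 0.1907]
tcp_rot: [-0.499, -0.057, 0.864, -0.033]
ft_force: [-0.3, -1.3, -1.6]
opening: 0.0559
finger_force: 20.0
```

Run:
```python
from h import *
o,R,g=st(np.array([.481,-.0578,.0745]))
for n in("side","top"):
    i=arm.snapshot(n);u,v=proj(n,g).astype(int);print(n,u,v)
    cv2.imwrite(f"pics/{n}2.png",i)
    c=cv2.resize(i[v-30:v+30,u-40:u+40],(400,300),interpolation=cv2.INTER_CUBIC)
    L=c if n=="side" else np.hstack([L,c])
    if n=="side":L=c
cv2.imwrite("pics/z2.png",L)
```

```text
t 7.2833 j [ -11.2   42.2   73.2  -19.1  121.7 -109.9] grasp [ 0.4804 -0.0577  0.1932] open 0.0559 F [-0.3 -1.3 -1.6]
tilt -59.8 z [-0.858 -0.114 -0.5  ] y [-0.131  0.991 -0.   ] yaw_y 97.5 y_elev -0.0
to c, tool: [-1.031e-01 -1.000e-04  5.900e-02]  worldup in tool: [ 0.866 -0.    -0.5  ]
side 276 158
top 313 210
```

View pics/z2.png

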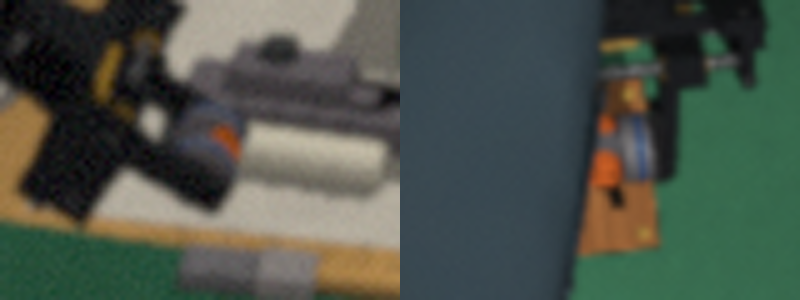

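The side view shows an orange boss at zoom (228,140) facing the robot and slightly up, as expected after the half spin. I'll set the pod down and release it, then lift, tilt back upright and regrip.

>>> play_rows:
  targets:
    - [-0.0206,0,0.0118,0,0,0,0.05]
    - [-0.0206,0,0.0118,0,0,0,0.05]
    - [-0.0206,0,0.0118,0,0,0,0.05]
    - [-0.0206,0,0.0118,0,0,0,0.05]
    - [-0.0206,0,0.0118,0,0,0,0.05]

```text
time_s: 7.8
ee_pos: [0.4766, -0.0582, 0.0714]
tcp_rot: [-0.499, -0.057, 0.864, -0.033]
ft_force: [0.5, -2.6, 15.0]
opening: 0.0559
finger_force: 20.1
```

>>> play_rows:
  targets:
    - [0,0,0,0,0,0,0.05]
    - [0,0,0,0,0,0,0.05]
    - [0,0,0,0,0,0,0.05]
    - [0,0,0,0,0,0,0.05]
    - [0,0,0,0,0,0,0.05]

```text
time_s: 8.22
ee_pos: [0.477, -0.0582, 0.0729]
tcp_rot: [-0.498, -0.057, 0.865, -0.033]
ft_force: [0.5, -1.0, -0.2]
opening: 0.0557
finger_force: 20.0
```

```bash
python3 -c "
from h import *
st(np.array([.481,-.0578,.0745]))"
```

```text
t 8.2167 j [ -11.2   52.1   72.1  -17.6  113.3 -106.8] grasp [ 0.4813 -0.0576  0.0754] open 0.0557 F [ 0.5 -1.  -0.2]
tilt -59.7 z [-0.858 -0.114 -0.501] y [-0.132  0.991 -0.   ] yaw_y 97.6 y_elev -0.0
to c, tool: [-0.0007 -0.0001  0.0007]  worldup in tool: [ 0.865 -0.    -0.501]
```

>>> play_rows:
  targets:
    - [-0.0009,0,0.0005,0,0,0,0.05]
    - [0,0,0,0,0,0,0.06]
    - [0,0,0,0,0,0,0.07]
    - [0,0,0,0,0,0,0.088]
    - [0,0,0,0,0,0,0.088]

```text
time_s: 8.63
ee_pos: [0.4767, -0.0581, 0.0714]
tcp_rot: [-0.499, -0.057, 0.864, -0.033]
ft_force: [-0.4, 0.1, -0.2]
opening: 0.0782
finger_force: 0.0
```

>>> play_rows:
  targets:
    - [0.01,0,-0.006,0,0,0,0.088]
    - [0.02,0,-0.0115,0,0,0,0.088]
    - [0.025,0,-0.0145,0,0,0,0.088]
    - [0.025,0,-0.0145,0,0,0,0.088]
    - [0.025,0,-0.0145,0,0,0,0.088]

```text
time_s: 9.05
ee_pos: [0.4768, -0.0581, 0.1947]
tcp_rot: [-0.499, -0.057, 0.864, -0.033]
ft_force: [0.2, -0.1, 0.3]
opening: 0.088
finger_force: 0.0
```

>>> play_rows:
  targets:
    - [0,0,0,0,-0.1163,0,0.088]
    - [0,0,0,0,-0.1163,0,0.088]
    - [0,0,0,0,-0.1163,0,0.088]
    - [0,0,0,0,-0.1163,0,0.088]
    - [0,0,0,0,-0.1163,0,0.088]

```text
time_s: 9.47
ee_pos: [0.4776, -0.0582, 0.1942]
tcp_rot: [-0.226, -0.064, 0.972, -0.015]
ft_force: [0.0, 0.5, 0.8]
opening: 0.088
finger_force: 0.0
```

>>> play_rows:
  targets:
    - [0,0,0,0,-0.1163,0,0.088]
    - [0,0,0,0,-0.1163,0,0.088]
    - [0,0,0,0,-0.1163,0,0.088]
    - [0,0,0,0,-0.1163,0,0.088]
    - [0,0,0,0,0,0,0.088]

```text
time_s: 9.88
ee_pos: [0.4741, -0.0575, 0.1932]
tcp_rot: [0.002, -0.066, 0.998, 0.0]
ft_force: [0.3, 0.4, 0.1]
opening: 0.0877
finger_force: 0.0
```

Run:
```python
from h import *
o,R,g=st(np.array([.481,-.0576,.0745]))
for n in("side","top"):
    i=arm.snapshot(n);u,v=proj(n,C).astype(int);print(n,u,v)
    cv2.imwrite(f"pics/{n}3.png",i)
    c=cv2.resize(i[v-30:v+30,u-40:u+40],(400,300),interpolation=cv2.INTER_CUBIC)
    L=c if n=="side" else np.hstack([L,c])
cv2.imwrite("pics/z3.png",L)
```

```text
t 9.8833 j [-2.130e+01  1.300e+00  1.092e+02  1.000e-01  6.930e+01 -1.188e+02] grasp [ 0.4741 -0.0575  0.1982] open 0.0877 F [0.3 0.4 0.1]
tilt 0.2 z [ 0.003  0.001 -1.   ] y [-0.131  0.991  0.   ] yaw_y 97.5 y_elev 0.0
to c, tool: [-0.0064 -0.001   0.1237]  worldup in tool: [-0.003  0.    -1.   ]
side 275 193
top 310 212
```

View pics/z3.png

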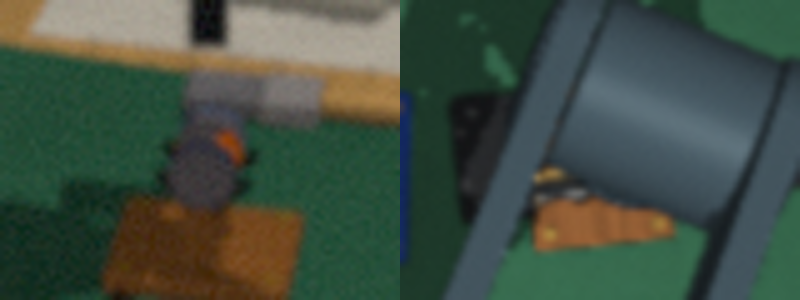

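The side view shows the pod resting in the Vs, with its boss at zoom (232,147) facing inward and about 30° up. The upright regrip is next.

>>> play_rows:
  targets:
    - [-0.003,-0.0005,0.02,0,0,0,0.088]
    - [-0.0034,-0.0005,0.03,0,0,0,0.088]
    - [0,0,0.03,0,0,0,0.088]
    - [0,0,0.0275,0,0,0,0.088]
    - [0,0,0.016,0,0,0,0.088]

```text
time_s: 10.4
ee_pos: [0.4829, -0.0578, 0.0662]
tcp_rot: [-0.003, -0.066, 0.998, 0.001]
ft_force: [-0.2, 0.3, 0.7]
opening: 0.0883
finger_force: 0.0
```

>>> play_rows:
  targets:
    - [0,0,0,0,0,0,0.088]
    - [0,0,0,0,0,0,0.088]
    - [0,0,0,0,0,0,0.08]
    - [0,0,0,0,0,0,0.07]
    - [0,0,0,0,0,0,0.065]

```text
time_s: 10.82
ee_pos: [0.4846, -0.0586, 0.0706]
tcp_rot: [0.001, -0.066, 0.998, -0.0]
ft_force: [0.3, -1.1, 0.2]
opening: 0.0701
finger_force: 0.0
```

```bash
python3 -c "
from h import *
st(np.array([.481,-.0576,.0745]))"
```

```text
t 10.8167 j [ -20.9   14.   111.8    0.    54.  -118.4] grasp [ 0.4846 -0.0586  0.0756] open 0.0701 F [ 0.3 -1.1  0.2]
tilt 0.1 z [ 0.002 -0.001 -1.   ] y [-0.132  0.991 -0.001] yaw_y 97.6 y_elev -0.1
to c, tool: [0.0035 0.0015 0.0011]  worldup in tool: [-0.002 -0.001 -1.   ]
```

>>> play_rows:
  targets:
    - [0.0035,0.001,0.001,0,0,0,0.065]
    - [0,0,0,0,0,0,0.062]
    - [0,0,0,0,0,0,0.05]
    - [0,0,0,0,0,0,0.05]
    - [0,0,0,0,0,0,0.05]

```text
time_s: 11.23
ee_pos: [0.4798, -0.0578, 0.0685]
tcp_rot: [-0.0, -0.066, 0.998, 0.0]
ft_force: [-1.8, 0.5, 3.1]
opening: 0.0562
finger_force: 20.0
```

>>> play_rows:
  targets:
    - [0,0,0,0,0,0,0.05]
    - [0,0,0,0,0,0,0.05]
    - [0,0,0,0,0,0,0.05]
    - [0,0,0,0,0,0,0.05]
    - [0,0,0,0,0,0,0.05]

```text
time_s: 11.65
ee_pos: [0.4798, -0.0578, 0.0684]
tcp_rot: [-0.0, -0.066, 0.998, 0.0]
ft_force: [-2.4, 1.0, 5.8]
opening: 0.0558
finger_force: 20.0
```

```bash
python3 -c "
from h import *
st(np.array([.481,-.0576,.175]))"
```

```text
t 11.65 j [ -21.    13.8  112.5    0.    53.8 -118.6] grasp [ 0.4798 -0.0578  0.0734] open 0.0558 F [-2.4  1.   5.8]
tilt -0.0 z [-0.  0. -1.] y [-0.132  0.991  0.   ] yaw_y 97.6 y_elev 0.0
to c, tool: [-0.0012  0.     -0.1016]  worldup in tool: [ 0.  0. -1.]
```

>>> play_rows:
  targets:
    - [0,0,-0.02,0,0,0,0.05]
    - [0,0,-0.025,0,0,0,0.05]
    - [0,0,-0.025,0,0,0,0.05]
    - [0,0,-0.02,0,0,0,0.05]
    - [0,0,-0.01,0,0,0,0.05]

```text
time_s: 12.07
ee_pos: [0.481, -0.0582, 0.1705]
tcp_rot: [0.002, -0.066, 0.998, -0.001]
ft_force: [-0.1, -0.0, -1.0]
opening: 0.0557
finger_force: 20.0
```

>>> play_rows:
  targets:
    - [0,0,0,0,0.1163,0,0.05]
    - [0,0,0,0,0.1163,0,0.05]
    - [0,0,0,0,0.1163,0,0.05]
    - [0,0,0,0,0.1163,0,0.05]
    - [0,0,0,0,0.1163,0,0.05]

```text
time_s: 12.48
ee_pos: [0.4803, -0.0578, 0.168]
tcp_rot: [-0.288, -0.063, 0.955, -0.019]
ft_force: [0.6, 0.2, -1.8]
opening: 0.0556
finger_force: 20.0
```

>>> play_rows:
  targets:
    - [0,0,0,0,0.1163,0,0.05]
    - [0,0,0,0,0.1163,0,0.05]
    - [0,0,0,0,0.1163,0,0.05]
    - [0,0,0,0,0.1163,0,0.05]
    - [0,0,0,0,0,0,0.05]

```text
time_s: 12.9
ee_pos: [0.478, -0.0571, 0.1617]
tcp_rot: [-0.505, -0.058, 0.861, -0.032]
ft_force: [-1.2, -0.0, -2.9]
opening: 0.0558
finger_force: 20.0
```

>>> play_rows:
  targets:
    - [0,0,0,0,0,0,0.05]
    - [0,0,0,0,0,0,0.05]
    - [0,0,0,0,0,0,0.05]
    - [0,0,0,0,0,0,0.05]
    - [0,0,0,0,0,0,0.05]

```text
time_s: 13.32
ee_pos: [0.4802, -0.058, 0.1699]
tcp_rot: [-0.497, -0.057, 0.865, -0.033]
ft_force: [0.1, 0.7, -1.0]
opening: 0.0555
finger_force: 20.0
```

Run:
```python
from h import *
o,R,g=st(np.array([.481,-.0576,.175]))
for n in("side","top"):
    i=arm.snapshot(n);u,v=proj(n,g).astype(int);print(n,u,v)
    cv2.imwrite(f"pics/{n}4.png",i)
    c=cv2.resize(i[v-20:v+20,u-20:u+20],(400,400),interpolation=cv2.INTER_CUBIC)
    L=c if n=="side" else np.hstack([L,c])
cv2.imwrite("pics/z4.png",L)
```

```text
t 13.3167 j [ -11.1   44.1   72.7  -18.7  120.2 -109.3] grasp [ 0.4845 -0.0574  0.1724] open 0.0555 F [ 0.1  0.7 -1. ]
tilt -59.5 z [-0.856 -0.114 -0.504] y [-0.131  0.991 -0.001] yaw_y 97.6 y_elev -0.0
to c, tool: [0.004  0.0002 0.0017]  worldup in tool: [ 0.864 -0.001 -0.504]
side 275 164
top 312 209
```

View pics/z4.png

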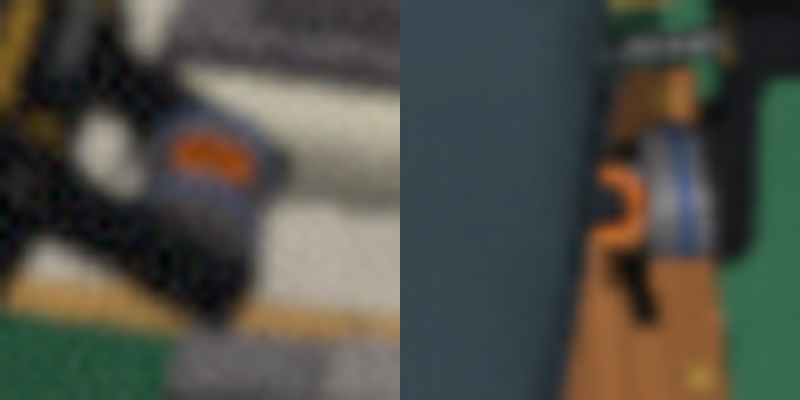

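Run:
```python
from h import *
o,R,g=st()
ac=np.array([.991,.131,0])  # across groove, outward
t=cv2.imread("pics/top4.png");s=cv2.imread("pics/side4.png")
def mask(i,lo):return cv2.inRange(cv2.cvtColor(i,cv2.COLOR_BGR2HSV),lo,(17,255,255))
print("top hsv S/V"); h=cv2.cvtColor(t,cv2.COLOR_BGR2HSV)[200:220,309:320]
print(h[:,:,1]);print(h[:,:,2]);print(h[:,:,0])
hs=cv2.cvtColor(s,cv2.COLOR_BGR2HSV)[153:170,268:286]
print(hs[:,:,1]);print(hs[:,:,2])
for a in(-20,-10,0,10,20):
    m=g+.018*(np.cos(np.radians(a))*np.array([0,0,1])+np.sin(np.radians(a))*ac);print(a,proj("top",m).round(2),proj("side",m).round(2))
print(proj("top",g+[0,0,.014]))
```

```text
t 13.4167 j [ -11.1   44.2   72.7  -18.7  120.2 -109.3] grasp [ 0.4843 -0.0573  0.1719] open 0.0556 F [ 0.5 -0.9 -0.8]
tilt -59.6 z [-0.857 -0.114 -0.503] y [-0.131  0.991 -0.   ] yaw_y 97.6 y_elev -0.0
to c, tool: [-0.0821  0.001   0.0515]  worldup in tool: [ 0.864 -0.    -0.503]
top hsv S/V
[[ 73  76  81  19 101 151 161 157 154 147 150]
 [ 75  79  83  12 110 152 146 113  94  45  48]
 [ 77  70  77   6 118 152 109  35  15  36  96]
 [ 74  74  65  12  89 131  49   8  10  28  91]
 [ 73  80  47  46  99  72  13   8   9  17  81]
 [ 75  82  23 141 166 127  45  10   6  16  67]
 [ 78  74  75 167 184 168 111  42   5  12  58]
 [ 75  83   6 129 173 182 168 107  14   8  46]
 [ 73  75  54  11  98 171 191 139  25   6  28]
 [ 74  71  67  40  12 158 196 137  24   4  21]
 [ 77  75  46   6  71 173 187 124  24   4  23]
 [ 80  19 117 167 183 190 175 108  17   7  24]
 [ 74  63 165 187 189 187 172 110  17   6  21]
 [ 80  70 154 175 182 176 163  96  14   9  27]
 [ 78  68 144 163 166 159 133  73  53  54  41]
 [ 57  83 147 161 162 136  64 130 141 143 140]
 [ 37 102 149 160 162 138  71 149 162 163 162]
 [  5 1
[... 4070 characters left out ...]
82  86  86  90  84  74  65  71  87 102 112 115]
 [ 45  43  56  54  61  70  74  75  74  84  85  79  74  90 112 136 140 142]
 [ 31  31  37  44  49  60  62  61  69  72  81  77  86 109 145 163 171 171]
 [ 27  29  27  37  39  44  56  56  60  64  65  73  87 129 160 178 177 180]
 [ 28  25  24  33  33  35  46  46  56  55  64  67  90 129 164 178 183 179]
 [ 20  25  23  29  29  28  28  38  43  49  57  66  89 137 163 179 181 178]
 [ 19  17  26  10  25  20  24  25  35  40  47  56  90 133 172 175 177 175]]
-20 [313.07 211.16] [277.43 159.71]
-10 [312.97 210.09] [276.38 159.37]
0 [312.85 209.  ] [275.3 159.2]
10 [312.72 207.93] [274.21 159.2 ]
20 [312.58 206.9 ] [273.16 159.37]
[312.75638255 209.09333264]
```

The top view shows a dark hole inside the orange ring at zoom (610,205), so the hole is found. Measured against the drum's centre line, it still leans about 9° toward the robot. I'll correct that and re-centre.

>>> play_rows:
  targets:
    - [0.0025,0,0.0014,0,0.05,0,0.05]
    - [0.0025,0,0.0014,0,0.05,0,0.05]
    - [0,0,0,0,0.04,0,0.05]
    - [0,0,0,0,0,0,0.05]
    - [0,0,0,0,0,0,0.05]

```text
time_s: 13.83
ee_pos: [0.475, -0.0584, 0.1709]
tcp_rot: [-0.558, -0.055, 0.828, -0.037]
ft_force: [-0.6, 0.2, -0.2]
opening: 0.056
finger_force: 20.0
```

>>> play_rows:
  targets:
    - [0,0,0,0,0,0,0.05]
    - [0,0,0,0,0,0,0.05]
    - [0,0,0,0,0,0,0.05]
    - [0,0,0,0,0,0,0.05]
    - [0,0,0,0,0,0,0.05]

```text
time_s: 14.25
ee_pos: [0.4751, -0.0584, 0.1715]
tcp_rot: [-0.558, -0.055, 0.827, -0.037]
ft_force: [0.0, -0.5, -1.7]
opening: 0.0557
finger_force: 20.0
```

Run:
```python
from h import *
o,R,g=st(np.array([.481,-.0576,.175]))
S=np.mean([arm.snapshot("side").astype(float) for _ in range(6)],0);T=np.mean([arm.snapshot("top").astype(float) for _ in range(6)],0)
L=[]
for n,i in(("side",S),("top",T)):
    i=i.clip(0,255).astype(np.uint8);cv2.imwrite(f"pics/{n}5.png",i);u,v=proj(n,g).astype(int)
    L.append(cv2.resize(i[v-20:v+20,u-20:u+20],(400,400),interpolation=cv2.INTER_CUBIC));print(n,u,v)
cv2.imwrite("pics/z5.png",np.hstack(L))
h=cv2.cvtColor(cv2.imread("pics/top5.png"),cv2.COLOR_BGR2HSV)[199:218,309:321]
print(h[:,:,2]);print(h[:,:,1])
print(proj("top",g),proj("top",g+[0,0,.018]),proj("side",g+[0,0,.018]))
```

```text
t 14.25 j [ -10.7   48.5   70.   -21.2  126.4 -110.1] grasp [ 0.4797 -0.0578  0.1734] open 0.0557 F [ 0.  -0.5 -1.7]
tilt -67.8 z [-0.919 -0.122 -0.375] y [-0.132  0.991  0.   ] yaw_y 97.6 y_elev 0.0
to c, tool: [ 0.001   0.     -0.0019]  worldup in tool: [ 0.927  0.    -0.375]
side 276 164
top 312 210
[[ 55  43  48  73  84  85  84  83  89 105 138 141]
 [ 54  43  50  74  83  85  84  82  85  97 130 136]
 [ 54  43  54  76  84  85  85  82  83  92 122 125]
 [ 53  44  59  76  78  77  77  77  77  79  95  94]
 [ 51  46  63  71  56  43  46  59  65  62  63  59]
 [ 47  45  69  72  44  20  29  56  68  72  78  78]
 [ 45  50  73  72  42  18  29  61  77  82  89  89]
 [ 46  69 103 112 100  77  56  63  83  90  96  99]
 [ 52 107 154 173 173 156 126  92  93 101 103 108]
 [ 65 124 136 124 122 147 167 127 112 115 113 120]
 [ 61 105  89  56  54 105 160 138 129 132 131 135]
 [ 68 113  81  39  36  76 137 131 131 135 134 137]
 [ 95 155 119  59  44  88 147 138 124 123 122 124]
 [ 93 160 156 119 109 132 156 133 111 108 108 113]
 [ 87 144 174 171 167 145 119  91  89  95  98 104]
 [ 92 138 157 138 115  84  54  
[... 527 characters left out ...]
92]
 [ 44  89 158 184 189 179 100  12   6  14  72  90]
 [ 29 150 187 187 189 186 158  64   8  13  54  94]
 [ 71 167 182 173 173 186 182 116  18   7  38  96]
 [ 50 153 146  91  90 170 193 137  28   6  25  91]
 [ 75 160 139  20  28 144 190 130  27   8  21  93]
 [121 181 174 108  70 174 180 113  27   8  19  88]
 [ 82 164 186 184 185 191 163  90  18   9  21  88]
 [ 44 131 176 188 191 188 156  76  11   5  21  96]
 [ 80 140 166 177 186 182 137  43   4   6  25 101]
 [103 152 164 167 169 146  57   0   9  13  13  78]
 [110 152 162 165 165 142  60  70  92  94  96  77]
 [127 157 163 163 164 152 108 133 152 153 155 152]]
[312.59433037 210.98411458] [313.02935732 210.60729552] [276.93210892 158.89417214]
```

View pics/z5.png

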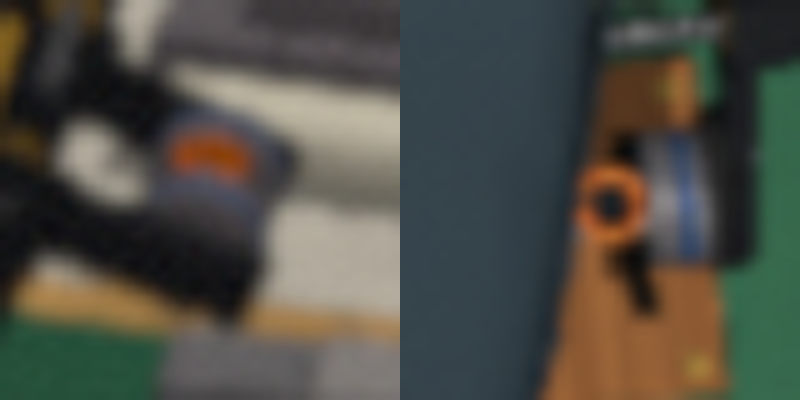

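The full ring is now in view, with the dark hole centred at zoom (610,203) on the drum's centre line. About 3° of lean is left, so I'll make a last small trim and hand in.

>>> play_rows:
  targets:
    - [0.002,0,-0.001,0,0.025,0,0.05]
    - [0,0,0,0,0.025,0,0.05]
    - [0,0,0,0,0,0,0.05]
    - [0,0,0,0,0,0,0.05]
    - [0,0,0,0,0,0,0.05]

```text
time_s: 15.27
ee_pos: [0.4751, -0.0584, 0.1731]
tcp_rot: [-0.579, -0.054, 0.813, -0.038]
ft_force: [0.3, -0.1, -0.6]
opening: 0.056
finger_force: 20.0
```

>>> play_rows:
  targets:
    - [0,0,0,0,0,0,0.05]
    - [0,0,0,0,0,0,0.05]
    - [0,0,0,0,0,0,0.05]
    - [0,0,0,0,0,0,0.05]
    - [0,0,0,0,0,0,0.05]

```text
time_s: 15.68
ee_pos: [0.4752, -0.0584, 0.1735]
tcp_rot: [-0.578, -0.054, 0.813, -0.038]
ft_force: [0.1, -0.6, -1.6]
opening: 0.0559
finger_force: 20.0
```

Run:
```python
from h import *
st(np.array([.481,-.0576,.175]));print(abs(arm.get_obs()["joint_vel"]).max())
print(arm.job_done())
```

```text
t 15.6833 j [ -10.6   50.    68.9  -22.2  128.8 -110.5] grasp [ 0.4799 -0.0578  0.1752] open 0.0559 F [ 0.1 -0.6 -1.6]
tilt -70.7 z [-0.936 -0.124 -0.328] y [-0.132  0.991  0.   ] yaw_y 97.6 y_elev 0.0
to c, tool: [-0.0005  0.     -0.001 ]  worldup in tool: [ 0.945  0.    -0.328]
0.0012176263073545711
the job is handed in; nothing more can be done
None
```

The job is handed in: the gripper is holding the pod still, about 10 cm above where it lay in the cradle, with the hole facing up to within my estimate of a few degrees, at 15.7 s on the robot's clock (I did not take another picture after the last 3° trim).

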